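# Test a donated combination padlock

### The job

A donated blue combination padlock lies flat in the green test stand, on a bed that still stands proud. First press the lock straight down until the bed is fully home, then turn the dial clockwise, click by click, until its white mark sits in the notch at the red index, and with the lock still in the stand pull the steel shackle open to its stop. Then lift the open lock out of the stand and finish while still holding it up in the gripper, still, at least 15 cm above the bench; leave the other things on the bench alone.

Things in the scene. Friction and masses are not known exactly. Their poses are not given: they have to be found in the camera images.
- stand: Fixed green test stand, base 104 x 104 mm. Origin: centre of its underside, on the bench; -x points the way the shackle points. Side walls along x (inner faces y = +-36.5 mm, tops 50 mm above the bench) and corner lips (inner faces x = +-33.5 mm, outside y = +-24.5 mm, tops 45 mm at -x, 37 mm at +x) keep the lock from sliding and twisting.
- bed (a joint): Black bed plate in the stand, under the lock: 0 = raised, as it starts, top 40 mm above the bench; 0.010 m = fully home, top 30 mm above the bench. No spring: stiff friction of about 9 N; it stays where it is left.
- lock: Loose combination padlock lying on the bed, about 0.4 kg in all: blue body with a steel band, 64 (x) x 70 (y) x 32 (z) mm. Origin: centre of its underside; z up through the dial, -x towards the shackle. Small red index on its top at the middle of the -x edge. 1.5 mm play in the stand; lifts straight up out of it.
- dial_grip (a point): Centre of the dial's grip bar, on the dial's upright axis (middle of the lock), 48.5 mm above the lock's underside. Dark steel bar 44 mm long along this point's x, 12 mm thick along y, 20 mm high (10 mm above and below this point), on a black disc 52 mm across. The end at -x carries the white mark. Pushing the bar down pushes the whole lock down.
- dial (a joint): Dial angle, rad: 0 = white mark at the red index, in the notch that releases the shackle; positive = mark that far counterclockwise of it seen from above, so turn clockwise to 0. 12 clicks a turn, every 0.5236 rad, 0 among them; each notch holds with about 0.05 N m. Starts 1 to 2.5 rad away. More than 0.14 rad off 0, the shackle is blocked.
- shackle_grip (a point): Middle of the shackle's cross bar: round steel 9 mm thick, level along this point's y, 30 mm straight; 20 mm above the lock's underside and, closed, 82 mm from the dial's axis along the lock's -x. Legs 50 mm apart; 45 mm free room between bar and lock body when closed. Only the bench is below it.
- shackle (a joint): How far the shackle is pulled out of the lock, along the lock's -x: 0 = closed, 0.022 m = open at its stop. Friction about 2.5 N, stays where it is left; it does not come out.
- brass_lock: Bystander: small closed brass padlock lying flat, 40 x 45 x 22 mm with a steel shackle; origin at the centre of its underside.
- jar: Bystander: amber jar with an orange cap, 56 mm across, 70 mm tall; origin at the centre of its underside.
- mug: Bystander: blue mug, 76 mm across, 95 mm tall; origin at the centre of its underside.
- tape: Bystander: yellow roll of tape lying flat, 100 mm across, 45 mm high; origin at the centre of its underside.
- screwdriver: Bystander: screwdriver with a red handle, lying flat; origin under its middle.

How it is judged:
By the outcome, as a careful person would: the job done as asked, in the order asked, and still so for the second after the job is handed in, while the arm keeps its last pose, push and grip.
It also fails if it takes over 72 s, if anything falls off the work surface, if the arm or the gripper's body presses on something with over 40 N, if the wrist force passes 120 N, or if a joint passes its speed limit or range.

### The arm

A 6-joint arm with a two-finger parallel gripper is mounted at the origin on the work surface. World frame = base frame: x ahead of the robot, y to its left, z up, the work surface at z = 0. Lengths are in m, angles in degrees, forces in N, time in s.
With the tool pointing down it reaches from about 0.275 to 0.825 m from the base axis. Payload 4.9 kg.
Tool frame: the origin (TCP) lies midway between the tips of the shut fingers; the grasp point (between the pads) lies 19 mm behind it (r.hold_point_z is the distance from the TCP to the grasp point, in m); z points along the fingers, x is the direction in which the jaws open and shut, and the axes are right-handed (so a half turn about z gives the same grasp; the last joint's range is limited). The gripper opens to 85 mm and grips with 20 to 120 N. Pads are 22 mm wide; open, the fingers measure 114 mm over their backs; the gripper's body (76 mm by 85 mm) begins 54 mm behind the grasp point. The pads swing forward as they close: fully open they stand 13 mm farther back than shut.
Start: joints at [-81.257, 18.69, -11.035, 60.275, 0, 82.311], TCP at [0.156, -0.528, 0.231] pointing down, gripper open.
Joint ranges: [-152.03, 152.03], [-55.5, 102.48], [-74.3, 77.21], [-110.64, 120.58], [-84.22, 78.4], [-180, 180]. Speed limits (degrees/s): [147.25, 147.25, 180, 180, 180, 180].

### API

Orientations are given as a 3x3 rotation matrix whose columns are the frame's x, y, z axes.
In Python, from rig import sensors, vision, workorder, find_in, regions_of, tip_of, r gives the robot as it stands. The module is installed in compiled form; this text tells all that it offers.
- The arm moves only by the tool apply_moves, never from a script. Its argument "motion" is a list of rows, each a list of 3 entries, a list of its own where there are three numbers: the shift along the tool's x, y, z in m, then the turn, a rotation vector about the tool's x, y, z in rad, then the closure, from -1 (fully open) to 1 (shut). A call has 1 to 5 rows; each row shifts and turns the commanded pose from where the row before left it, along the tool's axes as they then stand; what a row does not reach is not made up. A row lasts 1/12 s, in which the tool goes at most 41.7 mm and 7.16 degrees, less where a joint would pass 70% of its speed; a pose out of reach is approached as far as the arm can. A call with a gripper value outside its range is refused whole. The fingers move at their own pace and stop on an object; "newtons" is the grip in N (left out, the last holds). Time passes only in rows, so rows that do not move let the fingers close. It gives the time, the measured TCP pose, the force and the opening at its end, in the units of the state.
- sensors.read_state(): the state, without advancing time (a new reading comes with each control period).
- vision.grab_frame(name): name is "scene" or "top"; returns the picture (384x512x3 uint8, blue, green, red); there is no depth.
- vision.camera_info(name): a dict with "fx", "fy", "cx", "cy" (pixels), "k1" (the pictures are not rectified: a ray, as slopes to the right and down, at radius r is drawn at 1 + k1 r^2 times it, then the intrinsics apply), "position" and "orientation" of the camera in the world. Camera axes: x right, y up, looking along -z (the intrinsics and any distortion apply to the point x, -y, -z); pixel columns grow to the right and rows downward; lengths in m; the calibration is good to about 2 mm. A picture is of the moment at which its call begins. camera_info takes no time and is no camera call.
- workorder.hand_in(): hands the job in, once; it reports no verdict.
Trained networks look in the newest picture that a camera, given by its name, has taken for a name from the list of things; names that differ only in an ending like _2 or _b are one class to them, and where a whole thing is asked for, a point or a joint stands for the part that bears it (a point fixed in the world has none). Each returns a list of dicts, best first, with "conf" (0 to 1); they miss things now and then, are a little off and sometimes report something else, mostly with a low value. They report only what shows in the picture. A call takes as long as a camera call.
- find_in(thing, camera): "pixel" ([column, row] in pixels, amid what is visible of it).
- regions_of(thing, camera): "mask" (384x512 bool, what is visible of it) and "pixel" ([column, row] in pixels, amid what is visible of it).
- tip_of(thing, camera): "pixel" ([column, row] in pixels: a listed point, or the origin of a listed thing).
The state is a dict: "clock": time; "joint_positions": joint angles; "joint_vel": joint speeds; "tau": joint torques, N m; "tool_pos": TCP position; "tcp_rot": TCP orientation; "contact_force": force on the tool from outside, world axes, zero at the start; "moment": the same for the moment, N m; "grip_width": finger opening in m.
Only numpy, scipy, OpenCV 4.12 (cv2) and the standard library are available. Lean on these libraries where they do the work, as an engineer would, in place of code of your own. Each camera call takes 0.05 s, during which the arm holds its last target. There are 200 camera calls.

## Working session

There is one attempt and no reset: what is moved stays moved. The work goes in short steps, Python scripts to look and compute and a tool call to move; the robot and the scene stay as the last step left them, time stands still between calls to the robot, and variables do not carry over. Pictures are saved under pics/ and viewed, about 8 in all and at most 12, crops included, and the job is handed in when it is done.

Besides the shell and the picture viewer there is one more tool, called after "Call:" as name(argument=value, ...) on one line, values as JSON. apply_moves: Moves the arm, as the interface text tells. Its arguments: {"type":"object","properties":{"motion":{"type":"array"},"newtons":{"type":"number"}},"required":["motion"]}

```bash
mkdir -p pics
cat > h.py <<'E'
import numpy as np, cv2
from rig import sensors, vision, workorder, find_in, regions_of, tip_of, r
def ray(cam,px):
    c=vision.camera_info(cam); K=np.array([[c['fx'],0,c['cx']],[0,c['fy'],c['cy']],[0,0,1.]])
    u=cv2.undistortPoints(np.array([[px]],float),K,np.array([c['k1'],0,0,0.]))[0,0]
    R=np.array(c['orientation']); return np.array(c['position']),R@np.array([u[0],-u[1],-1.])
def at(cam,px,z):
    p,d=ray(cam,px); return p+d*(z-p[2])/d[2]
def proj(cam,P):
    c=vision.camera_info(cam); R=np.array(c['orientation']); q=R.T@(np.array(P,float)-np.array(c['position']))
    x,y=q[0]/-q[2],-q[1]/-q[2]; s=1+c['k1']*(x*x+y*y); return np.array([c['fx']*x*s+c['cx'],c['fy']*y*s+c['cy']])
E
python3 - <<'E'
from h import *
for cam in("top","scene"):
    im=vision.grab_frame(cam); cv2.imwrite(f"pics/{cam}0.png",im)
    c=vision.camera_info(cam); print(cam,c['position'],c['fx'],c['k1'])
    for t,z in(("dial_grip",.0885),("shackle_grip",.06),("lock",.04),("stand",0)):
        for d in tip_of(t,cam)[:2]: print(t,d['pixel'],round(d['conf'],2),at(cam,d['pixel'],z).round(4))
a=cv2.imread("pics/top0.png");b=cv2.imread("pics/scene0.png")
cv2.imwrite("pics/both0.png",cv2.resize(np.vstack([a,b]),None,fx=.78,fy=.78))
print(sensors.read_state())
E
```

```text
top [0.31462653 0.01646363 1.18382118] 408.09370444169656 -0.009994061537657232
dial_grip [209.3, 153.0] 0.8 [0.6009 0.1221 0.0885]
shackle_grip [211.4, 163.7] 0.62 [0.5773 0.1182 0.06  ]
shackle_grip [200.1, 186.3] 0.45 [0.5123 0.1482 0.06  ]
lock [206.3, 160.8] 0.63 [0.5904 0.1348 0.04  ]
stand [212.1, 164.1] 0.69 [0.5901 0.1215 0.    ]
scene [ 1.14365034 -0.01174126  0.89488671] 356.49558935274564 0.011719237896110013
dial_grip [303.1, 210.8] 0.81 [0.593  0.1309 0.0885]
dial_grip [400.9, 186.7] 0.4 [0.5168 0.4193 0.0885]
shackle_grip [307.3, 192.9] 0.61 [0.5102 0.1551 0.06  ]
lock [303.7, 220.2] 0.55 [0.5922 0.1377 0.04  ]
stand [302.2, 228.1] 0.87 [0.5937 0.1373 0.    ]
stand [250.2, 212.8] 0.32 [ 0.5357 -0.0141  0.    ]
{'clock': 0.5, 'joint_positions': array([-8.12564864e+01,  1.86897088e+01, -1.10379115e+01,  6.02751974e+01,
        2.99025050e-04,  8.23100741e+01]), 'joint_vel': array([ 0.05212986, -0.02972376,  0.00768858,  0.01471272,  0.05192044,
       -0.05185754]), 'tau': array([-1.21964909e-03, -4.42963600e+01,  2.62537444e+01,  2.81316708e-03,
       -1.92718603e-04,  1.10441810e-06]), 'tool_pos': array([ 0.15559911, -0.52752106,  0.23126428]), 'tcp_rot': array([[ 2.82901292e-01, -9.59149029e-01, -2.31735081e-06],
       [-9.59149027e-01, -2.82901291e-01,  4.94001590e-05],
       [-4.80376960e-05, -1.17526840e-05, -9.99999999e-01]]), 'contact_force': array([ 0.33867858, -0.10619543,  0.5646887 ]), 'moment': array([0.04130432, 0.00654438, 0.0586045 ]), 'grip_width': 0.08501560136507944}
```

View pics/top0.png

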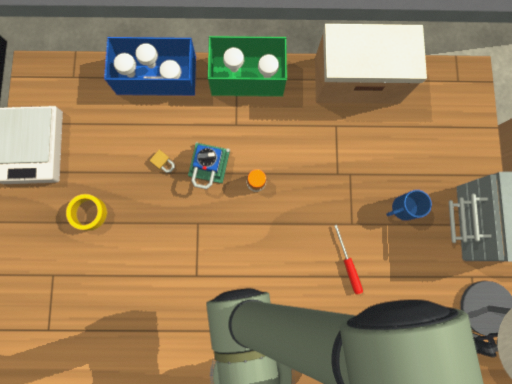

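View pics/scene0.png

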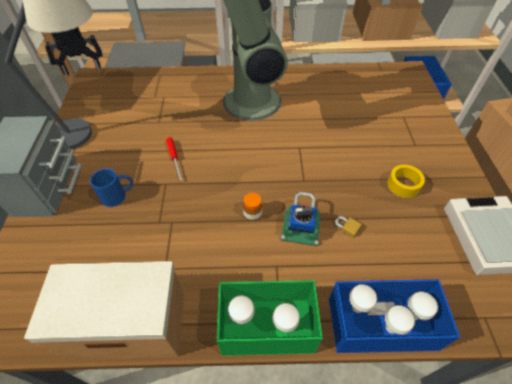

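The top picture shows the stand at about (210,163), with the shackle pointing down towards the robot at (202,186). The jar is at (257,180) and the brass lock at (162,160). I'll zoom in for the yaw and the dial mark.

Run:
```python
from h import *
a=cv2.imread("pics/top0.png")[135:195,180:240];b=cv2.imread("pics/scene0.png")[185:250,272:332]
a=cv2.resize(a,(400,400),interpolation=cv2.INTER_CUBIC);b=cv2.resize(b,(400,433),interpolation=cv2.INTER_CUBIC)[:400]
cv2.imwrite("pics/crop0.png",np.hstack([a,b]))
for cam in("top","scene"):
    vision.grab_frame(cam)
    for t,z in(("stand",0.03),("lock",.06),("dial",.0885),("shackle",.06)):
        for d in regions_of(t,cam)[:1]:
            m=d['mask']; c=cv2.findContours(m.astype(np.uint8),0,2)[0]; c=max(c,key=cv2.contourArea)
            print(cam,t,round(d['conf'],2),m.sum(),d['pixel'],at(cam,d['pixel'],z).round(4),cv2.minAreaRect(c))
```

```text
top stand 0.3 695 [207.8, 164.4] [0.5822 0.1312 0.03  ] ((204.9038543701172, 167.4807586669922), (24.71063232421875, 41.380496978759766), 11.309932708740234)
top lock 0.75 816 [207.1, 163.8] [0.5769 0.1303 0.06  ] ((204.70590209960938, 167.6764678955078), (25.951311111450195, 42.6862678527832), 14.03624439239502)
top dial 0.53 274 [205.5, 154.5] [0.5965 0.1324 0.0885] ((206.00003051757812, 157.00001525878906), (17.8885440826416, 17.8885440826416), 63.43495178222656)
top shackle 0.73 181 [199.1, 184.5] [0.5174 0.1511 0.06  ] ((202.00674438476562, 178.7953338623047), (21.954879760742188, 19.174314498901367), 10.007980346679688)
scene stand 0.81 739 [299.7, 235.1] [0.6348 0.1229 0.03  ] ((301.13995361328125, 226.02000427246094), (37.33523941040039, 36.48670959472656), 8.130102157592773)
scene lock 0.72 684 [305.7, 216.1] [0.5916 0.1413 0.06  ] ((302.5, 211.5), (37.0, 25.0), 90.0)
scene dial 0.2 139 [171.6, 151.8] [ 0.3589 -0.2561  0.0885] ((172.14707946777344, 149.5882568359375), (24.01102638244629, 6.305926322937012), 75.96376037597656)
```

View pics/crop0.png

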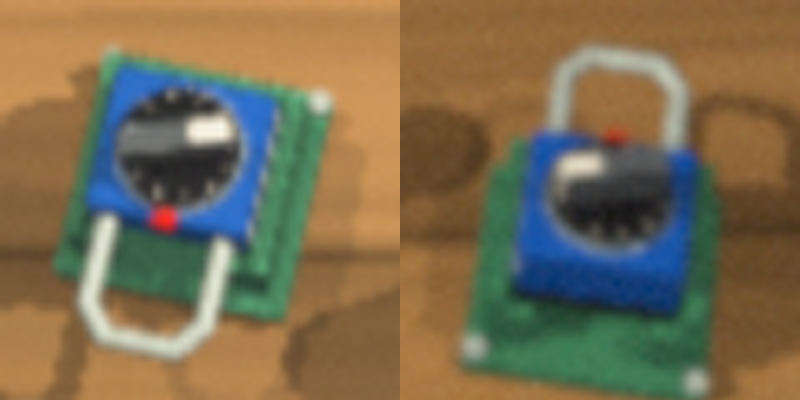

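Run:
```python
from h import *
def tri(*obs):
    A=np.zeros((3,3));b=np.zeros(3)
    for cam,px in obs:
        p,d=ray(cam,px);d/=np.linalg.norm(d);M=np.eye(3)-np.outer(d,d);A+=M;b+=M@p
    return np.linalg.solve(A,b).round(4)
T={'disc':((207.0,157.05),.0785),'red':((204.6,167.7),.0725),'sh':((200.3,186.9),.062),'mark':((211.5,154.5),.0985),'tail':((202.,155.5),.0985)}
S={'disc':((303.5,214.25),.0785),'red':((304.1,205.5),.0725),'sh':((305.,194.2),.062),'mark':((299.5,209.7),.0985),'tail':((307.5,208.8),.0985)}
P={}
for k in T: 
    a,b=at('top',*T[k]),at('scene',*S[k]); P[k]=(a[:2]+b[:2])/2
    print(k,a.round(4),b.round(4),tri(('top',T[k][0]),('scene',S[k][0])))
for o in('red','sh'):
    d=P[o]-P['disc'];print(o,np.linalg.norm(d),np.degrees(np.arctan2(d[1],d[0])))
d=P['mark']-P['tail'];print('bar',np.linalg.norm(d),np.degrees(np.arctan2(d[1],d[0])))
```

```text
disc [0.5918 0.1291 0.0785] [0.5976 0.1325 0.0785] [0.5936 0.1317 0.0724]
red [0.5628 0.1357 0.0725] [0.5641 0.1385 0.0725] [0.5632 0.1373 0.0713]
sh [0.5103 0.1474 0.062 ] [0.5163 0.1475 0.062 ] [0.5115 0.1484 0.0555]
mark [0.5941 0.115  0.0985] [0.5959 0.1198 0.0985] [0.5948 0.1176 0.0968]
tail [0.5911 0.1409 0.0985] [0.5936 0.1418 0.0985] [0.5918 0.1417 0.0959]
red 0.03192304362363106 168.71337064337166
sh 0.08309431787036246 168.490388127567
bar 0.024061152038544194 -83.52633677426128
```

```bash
cat >> h.py <<'E'
def plan(target,yaw,clo=-1,maxs=.04,n=0,dyaw=None):
    s=sensors.read_state(); p=np.array(s['tool_pos']); R=np.array(s['tcp_rot'])
    y=np.arctan2(R[1,0],R[0,0]); d=(np.radians(yaw)-y+np.pi)%(2*np.pi)-np.pi
    if dyaw is not None: d=np.radians(dyaw)
    dp=np.array(target)-p; n=n or max(1,int(np.ceil(max(abs(d)/.124,np.linalg.norm(dp)/maxs))))
    rows=[]
    for i in range(n):
        g=p+dp*(i/n); g=p if i==0 else g
        v=np.array(target)-q if i else dp
        v=v/(n-i)
        T=np.array([[np.cos(y),np.sin(y),0],[np.sin(y),-np.cos(y),0],[0,0,-1]])
        t=(T.T@v).round(3); w=round(-d/n,4)
        q=(q if i else p)+T@t
        rows.append([t.tolist(),[0,0,w],clo]); y+=d/n
    for i in range(0,n,5): print(rows[i:i+5])
def st():
    s=sensors.read_state(); R=np.array(s['tcp_rot']); print('t',s['clock'],'p',np.round(s['tool_pos'],4),'yaw',round(np.degrees(np.arctan2(R[1,0],R[0,0])),2),'F',np.round(s['contact_force'],1),'M',np.round(s['moment'],2),'w',round(s['grip_width'],4),'q',np.round(s['joint_positions'],1))
E
python3 - <<'E'
from h import *
st(); plan([.594,.1305,.17],186.5,dyaw=260.1)
E
```

```text
t 1.0 p [ 0.1556 -0.5276  0.2313] yaw -73.57 F [-0.2  0.2  0.3] M [-0.06 -0.08  0.03] w 0.0851 q [-81.3  18.7 -11.   60.3   0.   82.3]
[[[-0.014, -0.016, 0.002], [0, 0, np.float64(-0.1227)], -1], [[-0.012, -0.018, 0.002], [0, 0, np.float64(-0.1227)], -1], [[-0.009, -0.019, 0.002], [0, 0, np.float64(-0.1227)], -1], [[-0.007, -0.02, 0.002], [0, 0, np.float64(-0.1227)], -1], [[-0.004, -0.021, 0.002], [0, 0, np.float64(-0.1227)], -1]]
[[[-0.002, -0.021, 0.002], [0, 0, np.float64(-0.1227)], -1], [[0.001, -0.021, 0.002], [0, 0, np.float64(-0.1227)], -1], [[0.003, -0.021, 0.002], [0, 0, np.float64(-0.1227)], -1], [[0.006, -0.021, 0.002], [0, 0, np.float64(-0.1227)], -1], [[0.009, -0.02, 0.002], [0, 0, np.float64(-0.1227)], -1]]
[[[0.011, -0.018, 0.002], [0, 0, np.float64(-0.1227)], -1], [[0.013, -0.017, 0.002], [0, 0, np.float64(-0.1227)], -1], [[0.015, -0.015, 0.001], [0, 0, np.float64(-0.1227)], -1], [[0.017, -0.013, 0.002], [0, 0, np.float64(-0.1227)], -1], [[0.018, -0.011, 0.001], [0, 0, np.float64(-0.1227)], -1]]
[[[0.019, -0.009, 0.002], [0, 0, np.float64(-0.1227)], -1], [[0.02, -0.00
[... 510 characters left out ...]
[[[0.015, 0.015, 0.002], [0, 0, np.float64(-0.1227)], -1], [[0.013, 0.017, 0.001], [0, 0, np.float64(-0.1227)], -1], [[0.011, 0.019, 0.002], [0, 0, np.float64(-0.1227)], -1], [[0.008, 0.02, 0.001], [0, 0, np.float64(-0.1227)], -1], [[0.006, 0.021, 0.002], [0, 0, np.float64(-0.1227)], -1]]
[[[0.003, 0.021, 0.001], [0, 0, np.float64(-0.1227)], -1], [[0.001, 0.022, 0.002], [0, 0, np.float64(-0.1227)], -1], [[-0.002, 0.021, 0.001], [0, 0, np.float64(-0.1227)], -1], [[-0.005, 0.021, 0.002], [0, 0, np.float64(-0.1227)], -1], [[-0.007, 0.02, 0.001], [0, 0, np.float64(-0.1227)], -1]]
[[[-0.009, 0.02, 0.002], [0, 0, np.float64(-0.1227)], -1], [[-0.012, 0.018, 0.001], [0, 0, np.float64(-0.1227)], -1]]
```

Call:
apply_moves(motion=[[[-0.014,-0.016,0.002],[0,0,-0.123],-1],[[-0.012,-0.018,0.002],[0,0,-0.123],-1],[[-0.009,-0.019,0.002],[0,0,-0.123],-1],[[-0.007,-0.02,0.002],[0,0,-0.123],-1],[[-0.004,-0.021,0.002],[0,0,-0.123],-1]])

```text
clock: 1.42
tool_pos: [0.2146, -0.4378, 0.2212]
tcp_rot: [[0.788, -0.616, 0.0], [-0.616, -0.788, -0.0], [0.0, 0.0, -1.0]]
contact_force: [-0.8, -0.7, -0.9]
grip_width: 0.0853
```

Call:
apply_moves(motion=[[[-0.002,-0.021,0.002],[0,0,-0.123],-1],[[0.001,-0.021,0.002],[0,0,-0.123],-1],[[0.003,-0.021,0.002],[0,0,-0.123],-1],[[0.006,-0.021,0.002],[0,0,-0.123],-1],[[0.009,-0.02,0.002],[0,0,-0.123],-1]])

```text
clock: 1.83
tool_pos: [0.2735, -0.3483, 0.2113]
tcp_rot: [[0.999, -0.048, 0.0], [-0.048, -0.999, -0.0], [0.0, 0.0, -1.0]]
contact_force: [0.3, 0.5, -0.8]
grip_width: 0.0852
```

Call:
apply_moves(motion=[[[0.011,-0.018,0.002],[0,0,-0.123],-1],[[0.013,-0.017,0.002],[0,0,-0.123],-1],[[0.015,-0.015,0.001],[0,0,-0.123],-1],[[0.017,-0.013,0.002],[0,0,-0.123],-1],[[0.018,-0.011,0.001],[0,0,-0.123],-1]])

```text
clock: 2.25
tool_pos: [0.333, -0.2603, 0.2033]
tcp_rot: [[0.844, 0.537, 0.0], [0.537, -0.844, -0.0], [0.0, 0.0, -1.0]]
contact_force: [0.4, -0.2, -0.0]
grip_width: 0.085
```

Call:
apply_moves(motion=[[[0.019,-0.009,0.002],[0,0,-0.123],-1],[[0.02,-0.006,0.001],[0,0,-0.123],-1],[[0.021,-0.004,0.002],[0,0,-0.123],-1],[[0.021,-0.001,0.001],[0,0,-0.123],-1],[[0.021,0.001,0.002],[0,0,-0.123],-1]])

```text
clock: 2.67
tool_pos: [0.3909, -0.1722, 0.1955]
tcp_rot: [[0.379, 0.925, 0.001], [0.925, -0.379, -0.0], [-0.0, 0.001, -1.0]]
contact_force: [0.8, -1.1, -0.3]
grip_width: 0.0858
```

Call:
apply_moves(motion=[[[0.021,0.004,0.001],[0,0,-0.123],-1],[[0.02,0.007,0.002],[0,0,-0.123],-1],[[0.02,0.009,0.001],[0,0,-0.123],-1],[[0.018,0.011,0.002],[0,0,-0.123],-1],[[0.017,0.013,0.001],[0,0,-0.123],-1]])

```text
clock: 3.08
tool_pos: [0.4492, -0.0825, 0.1883]
tcp_rot: [[-0.224, 0.974, 0.0], [0.974, 0.224, -0.0], [-0.0, 0.0, -1.0]]
contact_force: [-1.3, -0.8, 0.5]
grip_width: 0.0856
```

Call:
apply_moves(motion=[[[0.015,0.015,0.002],[0,0,-0.123],-1],[[0.013,0.017,0.001],[0,0,-0.123],-1],[[0.011,0.019,0.002],[0,0,-0.123],-1],[[0.008,0.02,0.001],[0,0,-0.123],-1],[[0.006,0.021,0.002],[0,0,-0.123],-1]])

```text
clock: 3.5
tool_pos: [0.5085, 0.0078, 0.1804]
tcp_rot: [[-0.746, 0.666, 0.0], [0.666, 0.746, -0.0], [-0.0, 0.0, -1.0]]
contact_force: [-0.5, -0.6, 1.0]
grip_width: 0.0854
```

Call:
apply_moves(motion=[[[0.003,0.021,0.001],[0,0,-0.123],-1],[[0.001,0.022,0.002],[0,0,-0.123],-1],[[-0.002,0.021,0.001],[0,0,-0.123],-1],[[-0.005,0.021,0.002],[0,0,-0.123],-1],[[-0.007,0.02,0.001],[0,0,-0.123],-1]])

```text
clock: 3.92
tool_pos: [0.5675, 0.0971, 0.1731]
tcp_rot: [[-0.993, 0.114, -0.0], [0.114, 0.993, -0.0], [0.0, -0.0, -1.0]]
contact_force: [1.2, -0.2, 0.4]
grip_width: 0.0851
```

Call:
apply_moves(motion=[[[-0.009,0.02,0.002],[0,0,-0.123],-1],[[-0.012,0.018,0.001],[0,0,-0.123],-1]])

```text
clock: 4.08
tool_pos: [0.5906, 0.1339, 0.17]
tcp_rot: [[-0.991, -0.131, -0.0], [-0.131, 0.991, -0.0], [0.0, 0.0, -1.0]]
contact_force: [0.5, 0.4, -0.7]
grip_width: 0.0855
```

Run:
```python
from h import *
st()
a=vision.grab_frame("top");b=vision.grab_frame("scene")
cv2.imwrite("pics/c1.png",np.hstack([cv2.resize(a[125:195,175:245],(400,400),interpolation=2),cv2.resize(b[150:250,252:352],(400,400),interpolation=2)]))
st()
plan([.594,.1305,.10],186.5)
```

```text
t 4.0833 p [0.5906 0.1339 0.17  ] yaw -172.46 F [ 0.5  0.4 -0.7] M [ 0.   -0.07 -0.01] w 0.0855 q [  5.8  27.1  -7.6  55.4   0.  -91.7]
t 4.1833 p [0.5916 0.1353 0.1699] yaw -172.56 F [-0.1 -0.8 -0.9] M [ 0.   -0.03 -0.04] w 0.0853 q [  5.9  27.2  -7.4  55.3   0.  -91.6]
[[[-0.001, -0.003, 0.035], [0, 0, np.float64(0.0082)], -1], [[-0.001, -0.002, 0.035], [0, 0, np.float64(0.0082)], -1]]
```

View pics/c1.png

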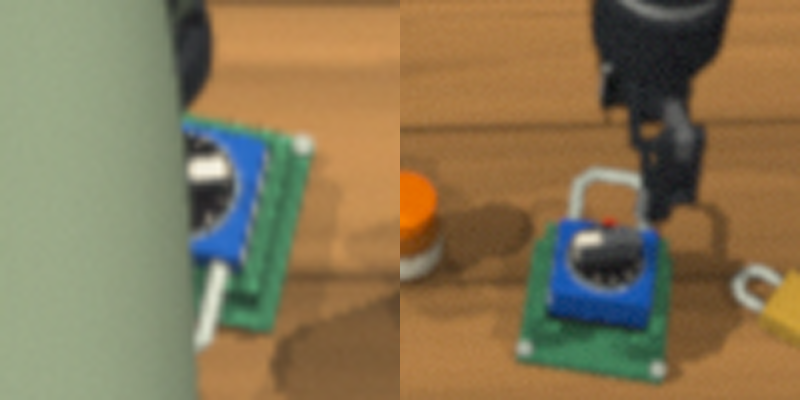

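Run:
```python
from h import *
s=sensors.read_state();p=np.array(s['tool_pos']);R=np.array(s['tcp_rot'])
for x in(.0425,.057,-.0425,-.057):
  for y in(.011,-.011):
    u=proj('scene',p+R@[-x,y,-.013]);print(x,y,u.round(1),((u-[252,150])*4+[400,0]).round(0))
for d in [(0,0,.0985)]:
  for e in np.array([[.594,.1305]]): u=proj('scene',[*e,.0985]);print('bar top',((u-[252,150])*4+[400,0]).round(0))
b=cv2.imread("pics/c1.png");cv2.imwrite("pics/c1z.png",cv2.resize(vision.grab_frame("scene")[180:230,285:335],(600,600),interpolation=2))
```

```text
0.0425 0.011 [317.2 202. ] [661. 208.]
0.0425 -0.011 [308.5 203.2] [626. 213.]
0.057 0.011 [318.8 206.8] [667. 227.]
0.057 -0.011 [310. 208.] [632. 232.]
-0.0425 0.011 [308.7 175.9] [627. 104.]
-0.0425 -0.011 [300.5 176.9] [594. 108.]
-0.057 0.011 [307.4 171.8] [622.  87.]
-0.057 -0.011 [299.2 172.8] [589.  91.]
bar top [605. 236.]
```

View pics/c1z.png

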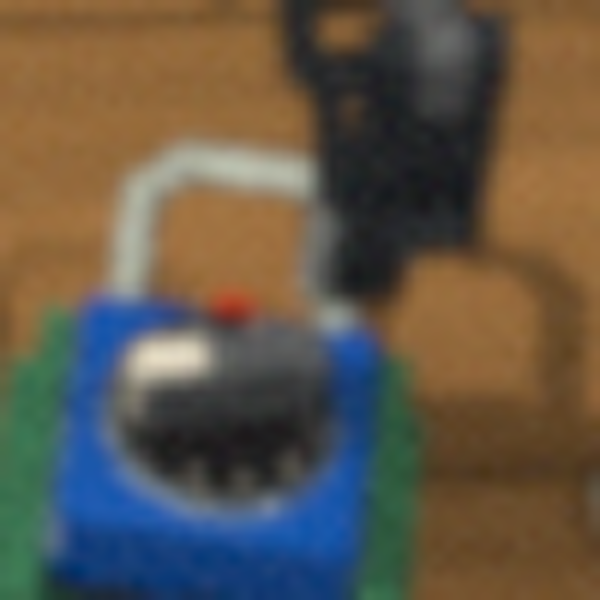

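The predicted and seen fingertip positions agree to about 2 mm, and the bar position holds up. I'll descend onto the bar and grip it.

Call:
apply_moves(motion=[[[-0.001,-0.003,0.03],[0,0,0.012],-1],[[-0.001,-0.002,0.03],[0,0,0],-1],[[0,0,0.015],[0,0,0],-1],[[0,0,0.01],[0,0,0],-1],[[0,0,0],[0,0,0],-1]])

```text
clock: 4.65
tool_pos: [0.5908, 0.1272, 0.0831]
tcp_rot: [[-0.994, -0.111, -0.004], [-0.111, 0.994, -0.001], [0.004, -0.0, -1.0]]
contact_force: [-0.4, 0.2, 0.1]
grip_width: 0.0855
```

Call:
apply_moves(motion=[[[0,0,0],[0,0,0],0.4],[[0,0,0],[0,0,0],0.6],[[0,0,0],[0,0,0],1],[[0,0,0],[0,0,0],1],[[0,0,0],[0,0,0],1]], newtons=30)

```text
clock: 5.07
tool_pos: [0.5935, 0.1282, 0.0863]
tcp_rot: [[-0.994, -0.113, 0.002], [-0.113, 0.994, 0.0], [-0.002, -0.0, -1.0]]
contact_force: [0.0, 0.7, 0.4]
grip_width: 0.0257
```

Call:
apply_moves(motion=[[[0,0,0],[0,0,0],1],[[0,0,0],[0,0,0],1],[[0,0,0],[0,0,0],1],[[0,0,0],[0,0,0],1]], newtons=40)

```text
clock: 5.4
tool_pos: [0.5933, 0.1282, 0.0858]
tcp_rot: [[-0.994, -0.113, 0.001], [-0.113, 0.994, 0.0], [-0.001, -0.0, -1.0]]
contact_force: [-0.5, 0.5, 3.3]
grip_width: 0.0106
```

```bash
python3 -c "
from h import *
st()"
```

```text
t 5.4 p [0.5933 0.1282 0.0858] yaw -173.5 F [-0.5  0.5  3.3] M [-0.02  0.1   0.06] w 0.0106 q [  5.2  31.8 -13.1  45.    0.  -91.3]
```

Call:
apply_moves(motion=[[[0,0,0.002],[0,0,0],1],[[0,0,0.002],[0,0,0],1],[[0,0,0.002],[0,0,0],1],[[0,0,0],[0,0,0],1]], newtons=60)

```text
clock: 5.73
tool_pos: [0.5932, 0.1282, 0.0793]
tcp_rot: [[-0.994, -0.113, 0.001], [-0.113, 0.994, 0.0], [-0.001, 0.0, -1.0]]
contact_force: [0.0, 0.1, 1.9]
grip_width: 0.0099
```

Call:
apply_moves(motion=[[[0,0,0.002],[0,0,0],1],[[0,0,0.001],[0,0,0],1],[[0,0,0],[0,0,0],1]])

```text
clock: 5.98
tool_pos: [0.5932, 0.1282, 0.0762]
tcp_rot: [[-0.994, -0.113, 0.001], [-0.113, 0.994, 0.0], [-0.001, 0.0, -1.0]]
contact_force: [1.3, 0.1, 3.0]
grip_width: 0.0097
```

Run:
```python
from h import *
b=vision.grab_frame("scene");cv2.imwrite("pics/c2.png",cv2.resize(b[170:250,265:345],(600,600),interpolation=2));st()
```

```text
t 6.0333 p [0.5932 0.1282 0.0762] yaw -173.5 F [0.9 0.  1.3] M [ 0.13 -0.22  0.01] w 0.0097 q [  5.2  32.5 -13.7  43.8   0.  -91.3]
```

View pics/c2.png

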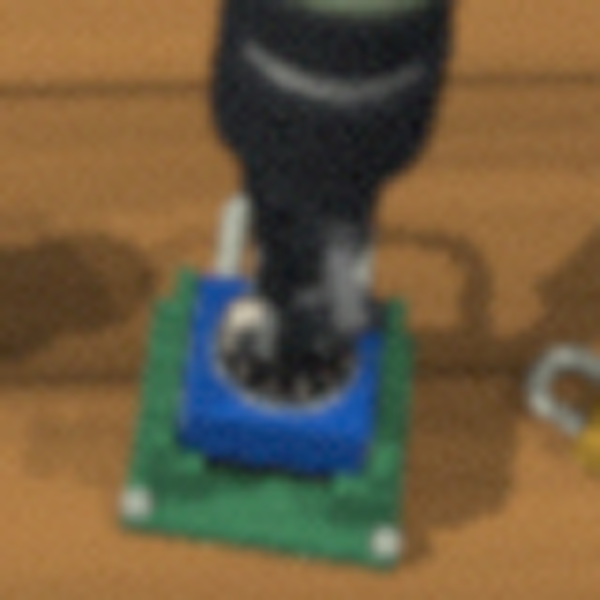

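Call:
apply_moves(motion=[[[0,0,0.001],[0,0,0],1],[[0,0,0.001],[0,0,0],1],[[0,0,0],[0,0,0],1]])

```text
clock: 6.28
tool_pos: [0.5933, 0.1282, 0.0759]
tcp_rot: [[-0.994, -0.113, 0.001], [-0.113, 0.994, 0.0], [-0.001, -0.0, -1.0]]
contact_force: [-3.4, -0.7, 13.7]
grip_width: 0.0098
```

Call:
apply_moves(motion=[[[0,0,0.001],[0,0,0],1],[[0,0,0.001],[0,0,0],1],[[0,0,0],[0,0,0],1]])

```text
clock: 6.53
tool_pos: [0.5935, 0.1282, 0.0757]
tcp_rot: [[-0.994, -0.113, 0.002], [-0.113, 0.994, 0.0], [-0.002, -0.0, -1.0]]
contact_force: [-7.0, -0.4, 25.0]
grip_width: 0.0101
```

Pressing now meets a hard stop: the tool travelled 10.1 mm, and the force rose to 25 N with no further motion. I'll unload and turn clockwise.

Call:
apply_moves(motion=[[[0,0,-0.0035],[0,0,0],1],[[0,0,0],[0,0,0.1],1],[[0,0,0],[0,0,0.1],1],[[0,0,0],[0,0,0.1],1],[[0,0,0],[0,0,0.1],1]])

```text
clock: 6.95
tool_pos: [0.5919, 0.128, 0.076]
tcp_rot: [[-0.958, 0.287, -0.002], [0.287, 0.958, -0.0], [0.002, -0.001, -1.0]]
contact_force: [-3.7, 0.2, 8.6]
grip_width: 0.0099
```

Call:
apply_moves(motion=[[[0,0,0],[0,0,0.1],1],[[0,0,0],[0,0,0.1],1],[[0,0,0],[0,0,0.1],1],[[0,0,0],[0,0,0.1],1],[[0,0,0],[0,0,0.1],1]])

```text
clock: 7.37
tool_pos: [0.5908, 0.1287, 0.076]
tcp_rot: [[-0.703, 0.711, -0.004], [0.711, 0.703, 0.001], [0.003, -0.002, -1.0]]
contact_force: [-5.0, 1.4, 11.3]
grip_width: 0.0101
```

```bash
python3 -c "
from h import *
st()"
```

```text
t 7.3667 p [0.5908 0.1287 0.076 ] yaw 134.68 F [-5.   1.4 11.3] M [0.51 1.27 0.19] w 0.0101 q [  5.3  32.4 -13.8  44.    0.1 -39.4]
```

Call:
apply_moves(motion=[[[0,0,0],[0,0,0.1],1],[[0,0,0],[0,0,0.1],1],[[0,0,0],[0,0,0.1],1],[[0,0,0],[0,0,0.1],1],[[0,0,0],[0,0,0.1],1]])

```text
clock: 7.78
tool_pos: [0.5901, 0.1299, 0.076]
tcp_rot: [[-0.277, 0.961, -0.005], [0.961, 0.277, 0.004], [0.005, -0.004, -1.0]]
contact_force: [-7.5, 4.3, 11.8]
grip_width: 0.0101
```

Call:
apply_moves(motion=[[[0,0,0],[0,0,0.1],1],[[0,0,0],[0,0,0.1],1],[[0,0,0],[0,0,0.1],1],[[0,0,0],[0,0,0.1],1],[[0,0,0],[0,0,0.06],1]])

```text
clock: 8.2
tool_pos: [0.5901, 0.1312, 0.076]
tcp_rot: [[0.177, 0.984, -0.005], [0.984, -0.177, 0.006], [0.005, -0.006, -1.0]]
contact_force: [-7.6, 8.4, 11.0]
grip_width: 0.01
```

Call:
apply_moves(motion=[[[0,0,0],[0,0,0],1],[[0,0,0],[0,0,0],1]])

```text
clock: 8.37
tool_pos: [0.5902, 0.1312, 0.076]
tcp_rot: [[0.173, 0.985, -0.005], [0.985, -0.173, 0.006], [0.005, -0.006, -1.0]]
contact_force: [-6.3, 7.6, 11.6]
grip_width: 0.0101
```

Run:
```python
from h import *
b=vision.grab_frame("scene");cv2.imwrite("pics/c3.png",cv2.resize(b[170:250,265:345],(600,600),interpolation=2));st()
```

```text
t 8.4167 p [0.5901 0.1312 0.076 ] yaw 80.03 F [-6.8  7.4 11.6] M [ 1.57  1.53 -0.08] w 0.0096 q [  5.3  32.4 -13.8  44.    0.4  15.3]
```

View pics/c3.png

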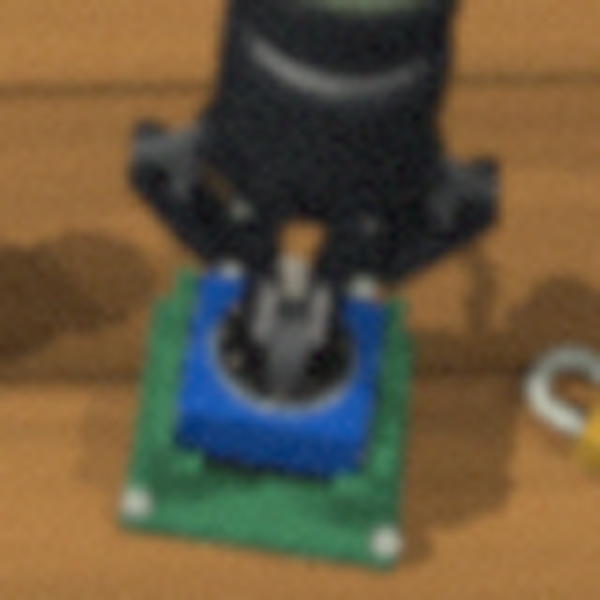

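Call:
apply_moves(motion=[[[0,0,0],[0,0,0.02],1],[[0,0,0],[0,0,0],0],[[0,0,0],[0,0,0],-0.2],[[0,0,0],[0,0,0],-0.2],[[0,0,-0.005],[0,0,0],-0.2]])

```text
clock: 8.83
tool_pos: [0.5919, 0.1277, 0.0795]
tcp_rot: [[0.195, 0.981, -0.002], [0.981, -0.195, -0.001], [-0.001, -0.002, -1.0]]
contact_force: [-0.9, 0.4, 0.8]
grip_width: 0.0515
```

Call:
apply_moves(motion=[[[0,0,-0.015],[0,0,0],0.2],[[0,0,-0.03],[0,0,0],0.48],[[0,0,0],[0,0,0],0.48]])

```text
clock: 9.08
tool_pos: [0.596, 0.1281, 0.1306]
tcp_rot: [[0.195, 0.981, 0.007], [0.981, -0.195, 0.0], [0.002, 0.007, -1.0]]
contact_force: [1.9, 0.1, 0.8]
grip_width: 0.0226
```

Run:
```python
from h import *
st(); plan([.5125,.1473,.13],168.5,.48)
```

```text
t 9.0833 p [0.596  0.1281 0.1306] yaw 78.76 F [1.9 0.1 0.8] M [ 0.07 -0.03 -0.03] w 0.0226 q [  5.2  29.2 -10.3  50.1  -0.   16.4]
[[[0.0, -0.007, 0.0], [0, 0, np.float64(-0.1205)], 0.48], [[0.001, -0.006, 0.0], [0, 0, np.float64(-0.1205)], 0.48], [[0.002, -0.006, 0.0], [0, 0, np.float64(-0.1205)], 0.48], [[0.003, -0.006, 0.0], [0, 0, np.float64(-0.1205)], 0.48], [[0.003, -0.006, 0.0], [0, 0, np.float64(-0.1205)], 0.48]]
[[[0.004, -0.005, 0.0], [0, 0, np.float64(-0.1205)], 0.48], [[0.004, -0.005, 0.0], [0, 0, np.float64(-0.1205)], 0.48], [[0.005, -0.004, 0.0], [0, 0, np.float64(-0.1205)], 0.48], [[0.006, -0.004, 0.0], [0, 0, np.float64(-0.1205)], 0.48], [[0.006, -0.003, 0.0], [0, 0, np.float64(-0.1205)], 0.48]]
[[[0.006, -0.002, 0.0], [0, 0, np.float64(-0.1205)], 0.48], [[0.007, -0.002, 0.0], [0, 0, np.float64(-0.1205)], 0.48], [[0.006, -0.0, 0.001], [0, 0, np.float64(-0.1205)], 0.48]]
```

Call:
apply_moves(motion=[[[0,-0.007,0],[0,0,-0.12],0.5],[[0.001,-0.006,0],[0,0,-0.12],0.5],[[0.002,-0.006,0],[0,0,-0.12],0.5],[[0.003,-0.006,0],[0,0,-0.12],0.5],[[0.003,-0.006,0],[0,0,-0.12],0.5]])

```text
clock: 9.5
tool_pos: [0.561, 0.1357, 0.1258]
tcp_rot: [[-0.398, 0.917, 0.0], [0.917, 0.398, -0.0], [-0.0, 0.0, -1.0]]
contact_force: [0.1, 0.2, -0.1]
grip_width: 0.0213
```

Call:
apply_moves(motion=[[[0.004,-0.005,0],[0,0,-0.12],0.5],[[0.004,-0.005,0],[0,0,-0.12],0.5],[[0.005,-0.004,0],[0,0,-0.12],0.5],[[0.006,-0.004,0],[0,0,-0.12],0.5],[[0.006,-0.003,0],[0,0,-0.12],0.5]])

```text
clock: 9.92
tool_pos: [0.5286, 0.143, 0.1258]
tcp_rot: [[-0.847, 0.532, 0.0], [0.532, 0.847, -0.0], [-0.0, -0.0, -1.0]]
contact_force: [0.8, 0.1, 0.5]
grip_width: 0.0211
```

Call:
apply_moves(motion=[[[0.006,-0.002,0],[0,0,-0.12],0.5],[[0.007,-0.002,0],[0,0,-0.12],0.5],[[0.006,0,0],[0,0,-0.12],0.5],[[0,0,0],[0,0,0],0.5]])

```text
clock: 10.25
tool_pos: [0.5087, 0.1478, 0.1257]
tcp_rot: [[-0.979, 0.203, -0.001], [0.203, 0.979, -0.0], [0.001, -0.0, -1.0]]
contact_force: [0.9, 1.1, -0.2]
grip_width: 0.0213
```

Run:
```python
from h import *
b=vision.grab_frame("scene");cv2.imwrite("pics/c4.png",cv2.resize(b[170:250,265:345],(600,600),interpolation=2));st()
d=np.array([-.98,.199])
for n,P in(('disc home',[.593,.131,.0685]),('disc up',[.593,.131,.0785]),('tip',sensors.read_state()['tool_pos']),('bar',[.5125,.1473,.05])):
    print(n,((proj('scene',P)-[265,170])*7.5).round(0))
plan([.5125,.1473,.038],168.5,.5)
```

```text
t 10.3 p [0.5095 0.1478 0.1259] yaw 168.03 F [ 0.5 -0.3 -0.1] M [ 0.07 -0.05  0.02] w 0.0213 q [  8.2  22.2 -22.7  45.2  -0.  -69.8]
disc home [280. 337.]
disc up [283. 321.]
tip [317.  63.]
bar [295. 192.]
[[[-0.001, 0.0, 0.029], [0, 0, np.float64(-0.0028)], 0.5], [[-0.001, 0.0, 0.029], [0, 0, np.float64(-0.0028)], 0.5], [[-0.001, 0.0, 0.03], [0, 0, np.float64(-0.0028)], 0.5]]
```

View pics/c4.png

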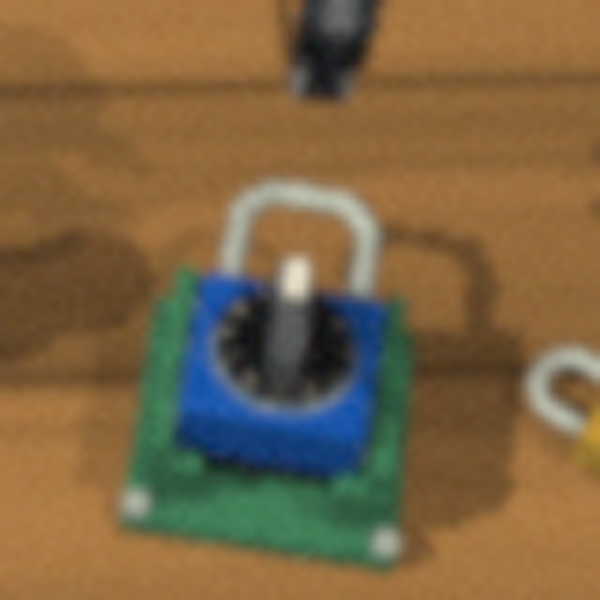

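The disc sits about 15 crop pixels lower than before, which matches 10 mm, so the bed is home. The white mark points at the index. I'll descend over the shackle bar.

Call:
apply_moves(motion=[[[-0.003,0,0.03],[0,0,0],0.5],[[0,0,0.025],[0,0,0],0.5],[[0,0,0.02],[0,0,0],0.5],[[0,0,0],[0,0,0],0.5]])

```text
clock: 10.63
tool_pos: [0.5103, 0.1465, 0.0473]
tcp_rot: [[-0.978, 0.208, -0.006], [0.208, 0.978, -0.001], [0.006, -0.002, -1.0]]
contact_force: [-1.0, -0.2, -0.1]
grip_width: 0.0212
```

Call:
apply_moves(motion=[[[0,0,0.013],[0,0,0],0.5],[[0,0,0],[0,0,0],0.5]])

```text
clock: 10.8
tool_pos: [0.5124, 0.1469, 0.037]
tcp_rot: [[-0.978, 0.207, -0.002], [0.207, 0.978, -0.0], [0.002, -0.001, -1.0]]
contact_force: [-0.8, -0.5, 0.3]
grip_width: 0.0213
```

Call:
apply_moves(motion=[[[0,0,0],[0,0,0],1],[[0,0,0],[0,0,0],1],[[0,0,0],[0,0,0],1],[[0,0,0],[0,0,0],1]], newtons=40)

```text
clock: 11.13
tool_pos: [0.5128, 0.147, 0.0385]
tcp_rot: [[-0.979, 0.206, 0.0], [0.206, 0.979, -0.001], [-0.001, -0.0, -1.0]]
contact_force: [-2.2, -1.1, 0.2]
grip_width: 0.0074
```

```bash
python3 -c "
from h import *
st()"
```

```text
t 11.1333 p [0.5128 0.147  0.0385] yaw 168.12 F [-2.2 -1.1  0.2] M [-0.3   0.29 -0.2 ] w 0.0074 q [  8.1  29.  -27.3  33.7  -0.  -70. ]
```

Call:
apply_moves(motion=[[[0.003,0,0],[0,0,0],1],[[0.004,0,0],[0,0,0],1],[[0.004,0,0],[0,0,0],1],[[0.004,0,0],[0,0,0],1]])

```text
clock: 11.47
tool_pos: [0.4987, 0.1505, 0.0384]
tcp_rot: [[-0.979, 0.205, 0.002], [0.205, 0.979, 0.0], [-0.002, 0.001, -1.0]]
contact_force: [2.9, -1.2, 0.4]
grip_width: 0.0075
```

Call:
apply_moves(motion=[[[0.003,0,0],[0,0,0],1],[[0.003,0,0],[0,0,0],1],[[0.002,0,0],[0,0,0],1],[[0,0,0],[0,0,0],1]])

```text
clock: 11.8
tool_pos: [0.4902, 0.1521, 0.038]
tcp_rot: [[-0.979, 0.205, 0.001], [0.205, 0.979, -0.0], [-0.001, 0.0, -1.0]]
contact_force: [1.6, -0.8, 1.1]
grip_width: 0.0071
```

Call:
apply_moves(motion=[[[0.002,0,0],[0,0,0],1],[[0.001,0,0],[0,0,0],1],[[0,0,0],[0,0,0],1]])

```text
clock: 12.05
tool_pos: [0.49, 0.1521, 0.0384]
tcp_rot: [[-0.979, 0.206, 0.005], [0.206, 0.979, -0.001], [-0.005, -0.0, -1.0]]
contact_force: [7.1, -3.6, -1.5]
grip_width: 0.0078
```

Call:
apply_moves(motion=[[[0.001,0,0],[0,0,0],1],[[0.001,0,0],[0,0,0],1],[[0,0,0],[0,0,0],1]])

```text
clock: 12.3
tool_pos: [0.4899, 0.152, 0.0386]
tcp_rot: [[-0.979, 0.206, 0.008], [0.206, 0.979, -0.003], [-0.009, -0.001, -1.0]]
contact_force: [11.5, -5.9, -4.4]
grip_width: 0.0074
```

Call:
apply_moves(motion=[[[-0.003,0,0],[0,0,0],1],[[0,0,0],[0,0,0],0.5],[[0,0,0],[0,0,0],0.5],[[0,0,0],[0,0,0],0.5],[[0,0,-0.01],[0,0,0],0.5]])

```text
clock: 12.72
tool_pos: [0.4856, 0.1524, 0.0463]
tcp_rot: [[-0.979, 0.205, -0.005], [0.205, 0.979, -0.0], [0.005, -0.001, -1.0]]
contact_force: [-0.1, 0.7, -0.7]
grip_width: 0.0211
```

Call:
apply_moves(motion=[[[0,0,-0.03],[0,0,0],0.5],[[0,0,-0.04],[0,0,0],0.3],[[0,0,-0.015],[0,0,0],0],[[0,0,0],[0,0,0],0]])

```text
clock: 13.05
tool_pos: [0.4907, 0.1532, 0.1374]
tcp_rot: [[-0.979, 0.205, 0.007], [0.205, 0.979, 0.002], [-0.007, 0.003, -1.0]]
contact_force: [0.5, -0.1, -0.1]
grip_width: 0.0428
```

Run:
```python
from h import *
b=vision.grab_frame("scene");cv2.imwrite("pics/c5.png",cv2.resize(b[170:250,265:345],(600,600),interpolation=2));st()
print(((proj('scene',[.491,.152,.05])-[265,170])*7.5).round(0))
plan([.592,.131,.13],78.5,0)
```

```text
t 13.1 p [0.4895 0.1529 0.1353] yaw 168.19 F [-0.4 -0.  -0.5] M [-0.01  0.02  0.01] w 0.0424 q [  9.1  19.7 -24.9  45.1   0.  -69.1]
[301. 149.]
[[[-0.008, -0.0, 0.0], [0, 0, np.float64(0.1204)], 0], [[-0.008, 0.001, 0.0], [0, 0, np.float64(0.1204)], 0], [[-0.008, 0.002, 0.0], [0, 0, np.float64(0.1204)], 0], [[-0.008, 0.003, 0.001], [0, 0, np.float64(0.1204)], 0], [[-0.007, 0.004, 0.0], [0, 0, np.float64(0.1204)], 0]]
[[[-0.007, 0.004, 0.001], [0, 0, np.float64(0.1204)], 0], [[-0.006, 0.005, 0.0], [0, 0, np.float64(0.1204)], 0], [[-0.005, 0.006, 0.001], [0, 0, np.float64(0.1204)], 0], [[-0.005, 0.007, 0.0], [0, 0, np.float64(0.1204)], 0], [[-0.004, 0.007, 0.001], [0, 0, np.float64(0.1204)], 0]]
[[[-0.003, 0.007, 0.0], [0, 0, np.float64(0.1204)], 0], [[-0.002, 0.008, 0.001], [0, 0, np.float64(0.1204)], 0], [[-0.001, 0.008, 0.0], [0, 0, np.float64(0.1204)], 0]]
```

View pics/c5.png

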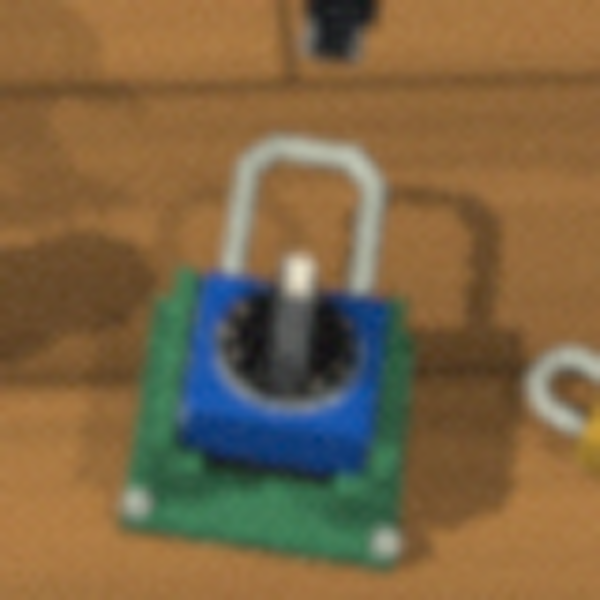

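The bar moved from row 193 to 150, matching a shackle pulled about 22 mm. The mark is still at the index. Next I'll regrip the dial bar and lift.

Call:
apply_moves(motion=[[[-0.008,0,0],[0,0,0.12],0],[[-0.008,0.001,0],[0,0,0.12],0],[[-0.008,0.002,0],[0,0,0.12],0],[[-0.008,0.003,0.001],[0,0,0.12],0],[[-0.007,0.004,0],[0,0,0.12],0]])

```text
clock: 13.52
tool_pos: [0.527, 0.1442, 0.1302]
tcp_rot: [[-0.688, 0.726, -0.003], [0.726, 0.688, -0.0], [0.002, -0.003, -1.0]]
contact_force: [0.0, -0.7, -0.8]
grip_width: 0.0426
```

Call:
apply_moves(motion=[[[-0.007,0.004,0.001],[0,0,0.12],0],[[-0.006,0.005,0],[0,0,0.12],0],[[-0.005,0.006,0.001],[0,0,0.12],0],[[-0.005,0.007,0],[0,0,0.12],0],[[-0.004,0.007,0.001],[0,0,0.12],0]])

```text
clock: 13.93
tool_pos: [0.5665, 0.1352, 0.1272]
tcp_rot: [[-0.158, 0.987, -0.003], [0.987, 0.158, -0.0], [0.0, -0.003, -1.0]]
contact_force: [0.6, 0.1, 0.3]
grip_width: 0.0423
```

Call:
apply_moves(motion=[[[-0.003,0.007,0],[0,0,0.12],0],[[-0.002,0.008,0.001],[0,0,0.12],0],[[-0.001,0.008,0],[0,0,0.12],0],[[0,0,0],[0,0,0],0],[[0,0,0],[0,0,0],0]])

```text
clock: 14.35
tool_pos: [0.5898, 0.1301, 0.1263]
tcp_rot: [[0.192, 0.981, -0.003], [0.981, -0.192, -0.0], [-0.001, -0.003, -1.0]]
contact_force: [-0.8, 0.7, 0.2]
grip_width: 0.0423
```

Run:
```python
from h import *
st()
plan([.592,.131,.0755],78.5,0)
```

```text
t 14.35 p [0.5898 0.1301 0.1263] yaw 78.95 F [-0.8  0.7  0.2] M [0.05 0.03 0.03] w 0.0423 q [  5.4  29.3 -10.9  50.    0.   16.5]
[[[0.001, 0.001, 0.025], [0, 0, np.float64(0.0039)], 0], [[0.0, 0.001, 0.026], [0, 0, np.float64(0.0039)], 0]]
```

Call:
apply_moves(motion=[[[0.001,0,0.02],[0,0,0],0],[[0,0,0.018],[0,0,0],0],[[0,0,0.012],[0,0,0],0],[[0,0,0],[0,0,0],0]])

```text
clock: 14.68
tool_pos: [0.5876, 0.1311, 0.0745]
tcp_rot: [[0.192, 0.981, -0.007], [0.981, -0.192, -0.0], [-0.002, -0.006, -1.0]]
contact_force: [-0.1, 0.3, -0.6]
grip_width: 0.0428
```

Call:
apply_moves(motion=[[[0,0,0],[0,0,0],0.6],[[0,0,0],[0,0,0],1],[[0,0,0],[0,0,0],1],[[0,0,0],[0,0,0],1],[[0,0,0],[0,0,0],1]], newtons=70)

```text
clock: 15.1
tool_pos: [0.5918, 0.1316, 0.0789]
tcp_rot: [[0.194, 0.981, 0.002], [0.981, -0.194, 0.001], [0.001, 0.001, -1.0]]
contact_force: [-1.2, 1.1, 3.2]
grip_width: 0.0097
```

Call:
apply_moves(motion=[[[0,0,0],[0,0,0],1],[[0,0,-0.005],[0,0,0],1],[[0,0,-0.005],[0,0,0],1],[[0,0,-0.005],[0,0,0],1],[[0,0,-0.005],[0,0,0],1]])

```text
clock: 15.52
tool_pos: [0.5907, 0.1309, 0.0978]
tcp_rot: [[0.195, 0.981, -0.001], [0.981, -0.195, -0.0], [-0.001, -0.001, -1.0]]
contact_force: [-0.4, -0.3, -4.0]
grip_width: 0.0098
```

Run:
```python
from h import *
b=vision.grab_frame("scene");cv2.imwrite("pics/c6.png",cv2.resize(b[160:250,255:345],(600,600),interpolation=2));st()
```

```text
t 15.5667 p [0.5915 0.131  0.099 ] yaw 78.78 F [-0.2  0.2 -3.8] M [-0.04 -0.13  0.05] w 0.0096 q [  5.5  30.9 -12.5  46.5  -0.   16.7]
```

View pics/c6.png

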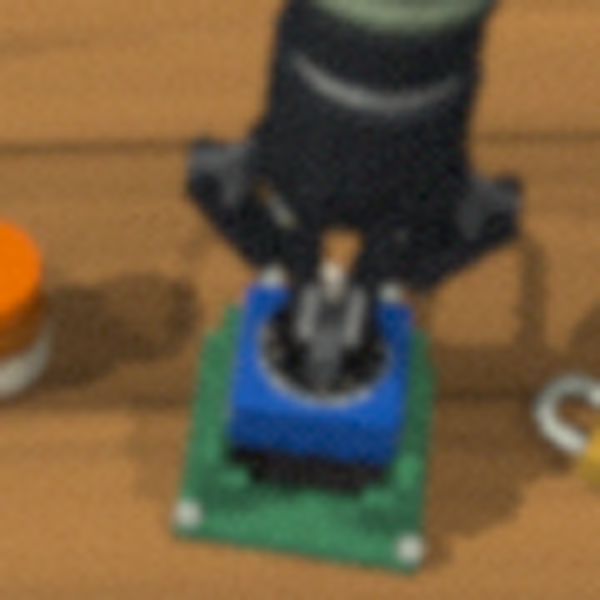

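Call:
apply_moves(motion=[[[0,0,-0.008],[0,0,0],1],[[0,0,-0.012],[0,0,0],1],[[0,0,-0.015],[0,0,0],1],[[0,0,-0.015],[0,0,0],1],[[0,0,-0.015],[0,0,0],1]])

```text
clock: 15.98
tool_pos: [0.5908, 0.1311, 0.1636]
tcp_rot: [[0.195, 0.981, -0.001], [0.981, -0.195, -0.0], [-0.0, -0.001, -1.0]]
contact_force: [0.4, 0.3, -3.8]
grip_width: 0.0097
```

Call:
apply_moves(motion=[[[0,0,-0.015],[0,0,0],1],[[0,0,-0.015],[0,0,0],1],[[0,0,-0.015],[0,0,0],1],[[0,0,-0.015],[0,0,0],1],[[0,0,-0.01],[0,0,0],1]])

```text
clock: 16.4
tool_pos: [0.5914, 0.1312, 0.2347]
tcp_rot: [[0.195, 0.981, 0.001], [0.981, -0.195, 0.0], [0.0, 0.001, -1.0]]
contact_force: [0.8, -0.3, -4.2]
grip_width: 0.0097
```

Call:
apply_moves(motion=[[[0,0,-0.008],[0,0,0],1],[[0,0,-0.004],[0,0,0],1],[[0,0,0],[0,0,0],1],[[0,0,0],[0,0,0],1],[[0,0,0],[0,0,0],1]])

```text
clock: 16.82
tool_pos: [0.5906, 0.1311, 0.2438]
tcp_rot: [[0.195, 0.981, -0.002], [0.981, -0.195, -0.0], [-0.001, -0.002, -1.0]]
contact_force: [0.0, 0.1, -4.0]
grip_width: 0.0099
```

Call:
apply_moves(motion=[[[0,0,0],[0,0,0],1],[[0,0,0],[0,0,0],1],[[0,0,0],[0,0,0],1],[[0,0,0],[0,0,0],1],[[0,0,0],[0,0,0],1]])

```text
clock: 17.23
tool_pos: [0.5911, 0.1311, 0.2446]
tcp_rot: [[0.195, 0.981, -0.0], [0.981, -0.195, -0.0], [-0.0, -0.0, -1.0]]
contact_force: [0.8, 0.2, -4.2]
grip_width: 0.0097
```

Run:
```python
from h import *
b=vision.grab_frame("scene");cv2.imwrite("pics/c7.png",cv2.resize(b[110:250,235:375],(600,600),interpolation=2));st()
```

```text
t 17.2833 p [0.5912 0.1312 0.2447] yaw 78.78 F [ 1.3  0.5 -4.1] M [-0.01 -0.11  0.06] w 0.0096 q [ 5.5 24.2 -0.8 65.  -0.  16.7]
```

View pics/c7.png

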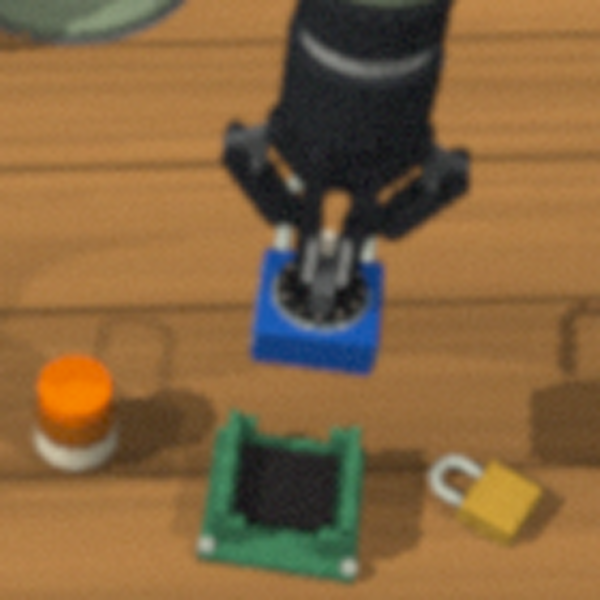

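```bash
python3 -c "
from h import *
print(workorder.hand_in()); st()"
```

```text
the job is handed in; nothing more can be done
None
the job is handed in; nothing more can be done
```

The job is done and handed in at about 17 s: the open lock is held still and level, its underside about 0.19 m above the bench by calculation. The hand-in gives no verdict.

- **Bed pressed home:** I gripped the dial bar and pushed down. It travelled 10.1 mm, then stopped hard at 25 N. The picture afterwards showed the disc lower by about the same 10 mm.
- **Dial at the index:** I turned it about 107° clockwise. The picture then showed the white mark pointing at the red index. My pre-turn estimate of 108° fell between two clicks (90° and 120°), so it did not match a notch.
- **Shackle open:** I pulled it about 22–23 mm until the force rose at the stop (about 13 N). The next picture showed it extended, with the lock still in the stand.
- **Lift:** The wrist reads about 4 N of load, matching the 0.4 kg lock. In the last picture the stand is empty and the jar and brass lock look untouched. The mug, tape and screwdriver were outside that crop, and I moved nowhere near them. The gripper covers most of the shackle and the mark in that view, so their final state rests on the earlier picture.
- **Small disagreements:** The gripper read about 2 mm under the known widths on both the bar and the shackle. The pressing force before the stop read only 2–3 N, lower than I expected for the bed's 9 N friction.

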